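# Change over the filling manifold from the jug to the beaker

### The job

The steel jug under the filling manifold has had its share: with a fingertip, push the lever of the valve above it round until that valve is fully shut, and only then push round the lever of the valve above the glass beaker until that one is fully open. Push the levers from the side, never pinch them between the fingers, and leave the third valve shut. Do not move, lift or knock over the jug, the beaker or the bottles.

Things in the scene. Friction and masses are not known exactly. Their poses are not given: they have to be found in the camera images.
- manifold: Filling manifold: a stainless header pipe, 27 mm thick, 160 mm above the bench, on two posts 430 mm apart (the left one is the feed riser), a gauge over the right one (250 mm high). Three alike outlets, 140 mm apart, branch off towards the robot; their places along it change from run to run. Origin: on the bench under the middle one's stem; -x along the outlets towards the robot, y along the header, which lies 110 mm beyond the stems.
- stem_1 (a point): Pivot of the lever of outlet 1: on the valve's upright stem, 210 mm above the bench. The outlet is a level pipe, 21 mm thick, 160 mm above the bench, with a 34 mm thick ball valve under the stem. Axes, fixed to the outlet: -x along the pipe from stem to spout, y across the pipe, z up. The nut on the stem, 18 mm across, ends 11 mm above this point.
- lever_1 (a joint): Angle (rad) of lever 1 about the stem: 0 = shut, lever across the pipe, pointing along +y of stem_1 (roughly the robot's left); 1.571 = fully open, lever along the pipe above the spout, pointing along -x of stem_1 (towards the robot). It grows anticlockwise seen from above. Hard stops at both ends; it stays where it is left. Turning it takes 0.5 N m (6 to 7 N at mid-grip).
- grip_1 (a point): Middle of the black rubber grip of lever 1, 76 mm from the pivot and as high as stem_1. The grip runs from 42 to 110 mm from the pivot, is 22 mm wide and reaches from 6 mm below to 8 mm above this point; inward of it the lever is a steel strip 18 mm wide. Free height below the grip: 33 mm over the outlet pipe. Axes turn with the lever: y outward along it, x across it, z up.
- spout_1 (a point): Centre of the open lower end of the spout of outlet 1, 115 mm above the bench, 21 mm across; axes as stem_1. A vessel under the spout stands centred within about 8 mm of it.
- stem_2 (a point): Pivot of the lever of outlet 2; same make, height and axes as stem_1.
- lever_2 (a joint): Angle (rad) of the lever of outlet 2; same shape, sense, stops and stiffness as lever_1.
- grip_2 (a point): Middle of the black grip of lever 2, as grip_1.
- spout_2 (a point): Lower end of the spout of outlet 2, as spout_1.
- stem_3 (a point): Pivot of the lever of outlet 3; same make, height and axes as stem_1.
- lever_3 (a joint): Angle (rad) of the lever of outlet 3; same shape, sense, stops and stiffness as lever_1.
- grip_3 (a point): Middle of the black grip of lever 3, as grip_1.
- spout_3 (a point): Lower end of the spout of outlet 3, as spout_1.
- beaker: Empty clear glass beaker, 76 mm across the rim and 95 mm high, with a small white label, standing loose on the bench under one spout. Origin: centre of its underside.
- jug: Stainless steel jug, 94 mm across the rim and 82 mm high, with a bar handle that reaches 76 mm from its middle, standing loose on the bench under another spout, the one now open. Origin: centre of its underside.
- tall_bottle: Amber bottle with paper label and black cap, 68 mm across, 150 mm high, loose on the bench to the right of the manifold. Origin: centre of its underside.
- small_bottle: Small amber bottle with paper label and black cap, 46 mm across, 95 mm high, loose on the bench near the spout of the outlet that has no vessel to fill. Origin: centre of its underside.
- wash_bottle: White plastic bottle, 60 mm across, 140 mm high, loose on the bench to the left of the manifold. Origin: centre of its underside.
Not all that is in view belongs to the job. Leave any blue or yellow look-alike of the tall_bottle alone.

How it is judged:
By the outcome, as a careful person would: the job done as asked, in the order asked, and still so for the second after the job is handed in, with the robot touching nothing.
It also fails if it takes over 56 s, if anything falls off the work surface, if the arm or the gripper's body presses on something with over 40 N, if the wrist force passes 120 N, or if a joint passes its speed limit or range.

### The arm

A 6-joint arm with a two-finger parallel gripper is mounted at the origin on the work surface. World frame = base frame: x ahead of the robot, y to its left, z up, the work surface at z = 0. Lengths are in m, angles in degrees, forces in N, time in s.
With the tool pointing down it reaches from about 0.25 to 0.725 m from the base axis. Payload 9.7 kg.
Tool frame: the origin (TCP) lies on the centre line of the jaws, within the pads' length; the fingertips stand tip_reach ahead of it and the grasp point (between the pads) lies 2 mm behind it (tip_reach is the distance from the TCP to the fingertips, in m); z points along the fingers, y is the direction in which the jaws open and shut (so a half turn about z gives the same grasp; the last joint's range is limited). The gripper opens to 85 mm and grips with 20 to 120 N. Pads are 22 mm wide; open, the fingers measure 114 mm over their backs; the gripper's body (76 mm by 85 mm) begins 54 mm behind the grasp point. The pads swing forward as they close: fully open they stand 13 mm farther back than shut.
Start: joints at [-67.781, 4.979, 10.078, 95.1, 0, 90], TCP at [0.208, -0.509, 0.248] pointing down, gripper open.
Joint ranges: [-179.16, 179.16], [-48.56, 103.87], [-65.8, 70.77], [-126.05, 130.52], [-82.76, 87.17], [-180, 180]. Speed limits (degrees/s): [127.2, 127.2, 147.25, 180, 180, 180].

### API

Orientations are given as [roll, pitch, yaw] about the fixed x, y, z axes, in that order (R = Rz(yaw) Ry(pitch) Rx(roll)).
In Python, from workcell import get_obs, camera, calibration, job_done, tip_reach gives the robot as it stands.
- The arm moves only by the tool apply_moves, never from a script. Its argument "rows" is a list of rows, each a list of 7 numbers: the shift along the world's x, y, z in mm, then the turn, a rotation vector about the world's x, y, z in degrees, then the closure, from 0 (fully open) to 1 (shut). A call has 1 to 20 rows; each row shifts and turns the commanded pose from where the row before left it; what a row does not reach is not made up. A row lasts 1/8 s, in which the tool goes at most 62.5 mm and 10.7 degrees, less where a joint would pass 70% of its speed; a pose out of reach is approached as far as the arm can. A call with a gripper value outside its range is refused whole. The fingers move at their own pace and stop on an object; "grip_force" is the grip in N (left out, the last holds). Time passes only in rows, so rows that do not move let the fingers close. It gives the time, the measured TCP pose, the force and the opening at its end, in the units of the state.
- get_obs(): the state, without advancing time (a new reading comes with each control period).
- camera(name): name is "side" or "top"; returns the picture (420x560x3 uint8, red, green, blue); there is no depth.
- calibration(name): a dict with "intrinsics" (3x3 intrinsics, pixels), "T" (4x4, takes a point from camera to world coordinates). Camera axes: x right, y down, z forward; pixel columns grow to the right and rows downward; lengths in m; the calibration is good to about 2 mm. A picture is of the moment at which its call begins. calibration takes no time and is no camera call.
- job_done(): hands the job in, once; it reports no verdict.
The state is a dict: "time": time; "q": joint angles; "qd": joint speeds; "joint_efforts": joint torques, N m; "ee_pos": TCP position; "tcp_rot": TCP orientation; "wrist_force": force on the tool from outside, world axes, zero at the start; "torque": the same for the moment, N m; "opening": finger opening in m.
Only numpy, scipy, OpenCV 4.12 (cv2) and the standard library are available. Lean on these libraries where they do the work, as an engineer would, in place of code of your own. Each camera call takes 0.05 s, during which the arm holds its last target.

## Working session

There is one attempt and no reset: what is moved stays moved. The work goes in short steps, Python scripts to look and compute and a tool call to move; the robot and the scene stay as the last step left them, time stands still between calls to the robot, and variables do not carry over. Pictures are saved under pics/ and viewed, and the job is handed in when it is done.

Besides the shell and the picture viewer there is one more tool, called after "Request:" in YAML: its name, and indented under it one key for each argument. apply_moves: Moves the arm, as the interface text tells. Its arguments: {"type":"object","properties":{"rows":{"type":"array","items":{"type":"array","items":{"type":"number"}}},"grip_force":{"type":"number"}},"required":["rows"]}

```bash
ls; mkdir -p pics; python3 - <<'E'
from workcell import *
import cv2
for n in("side","top"):
    cv2.imwrite(f"pics/{n}0.png",camera(n)[:,:,::-1]); c=calibration(n); print(n,c)
print(get_obs(), tip_reach if not callable(tip_reach) else tip_reach())
E
```

```text
pics
side {'intrinsics': array([[405.61809342,   0.        , 273.58665925],
       [  0.        , 405.61809342, 207.35024921],
       [  0.        ,   0.        ,   1.        ]]), 'T': array([[-0.97135794, -0.16281737,  0.17307295,  0.30113164],
       [-0.23750442,  0.64243225, -0.72860995,  0.79418119],
       [ 0.00744271, -0.74884665, -0.66270151,  0.86022044],
       [ 0.        ,  0.        ,  0.        ,  1.        ]])}
top {'intrinsics': array([[467.94874936,   0.        , 273.02728819],
       [  0.        , 467.94874936, 216.689703  ],
       [  0.        ,   0.        ,   1.        ]]), 'T': array([[ 2.91577374e-02, -9.91928739e-01,  1.23398554e-01,
         3.38349644e-01],
       [-9.99571202e-01, -2.92668866e-02,  9.28444473e-04,
         1.24961476e-02],
       [ 2.69054073e-03, -1.23372712e-01, -9.92356758e-01,
         1.45987649e+00],
       [ 0.00000000e+00,  0.00000000e+00,  0.00000000e+00,
         1.00000000e+00]])}
{'time': 0.1, 'q': array([-6.77818804e+01,  5.00883920e+00,  1.00379976e+01,  9.50987922e+01,
        1.69271273e-03,  9.00007535e+01]), 'qd': array([-0.01504964, -0.05847708,  0.06545191,  0.0653396 ,  0.08634105,
       -0.0129209 ]), 'joint_efforts': array([ 1.01562036e-03, -5.21561730e+01,  4.65654516e+01,  1.61669520e-02,
       -3.11826682e-06,  1.71657871e-05]), 'ee_pos': array([ 0.20791111, -0.50898948,  0.24763648]), 'tcp_rot': array([-1.79930366e+02, -1.69179574e-03,  2.22173640e+01]), 'wrist_force': array([ 0.06131397,  0.05112232, -0.0545901 ]), 'torque': array([-0.06242758,  0.02721119,  0.00370966]), 'opening': 0.08530532862603059} 0.017
```

View pics/side0.png

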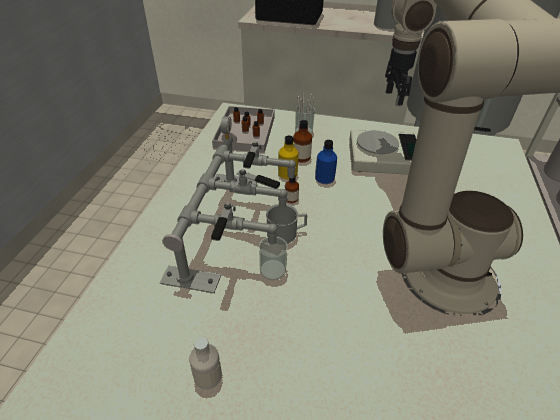

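View pics/top0.png

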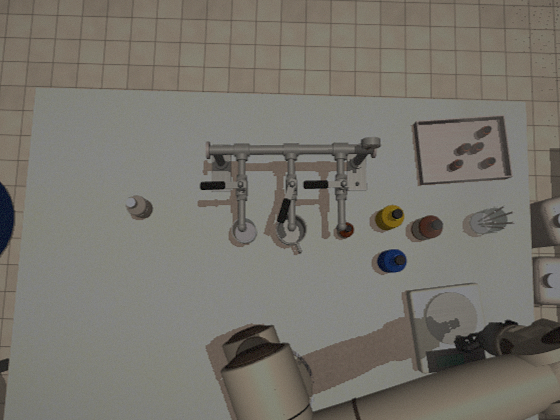

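```bash
python3 - <<'E'
import cv2
a=cv2.imread("pics/top0.png")[110:250,120:420]; cv2.imwrite("pics/topc.png",cv2.resize(a,None,fx=2.66,fy=2.66,interpolation=3))
a=cv2.imread("pics/side0.png")[80:300,130:420]; cv2.imwrite("pics/sidec.png",cv2.resize(a,None,fx=2.7,fy=2.7,interpolation=3))
E
```

```text
(no output)
```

View pics/topc.png

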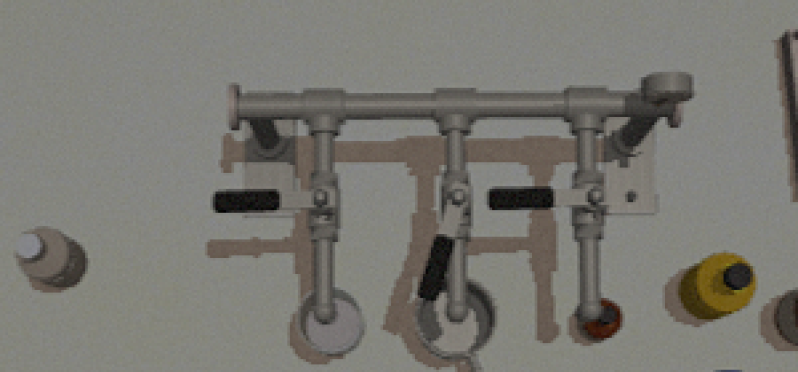

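View pics/sidec.png

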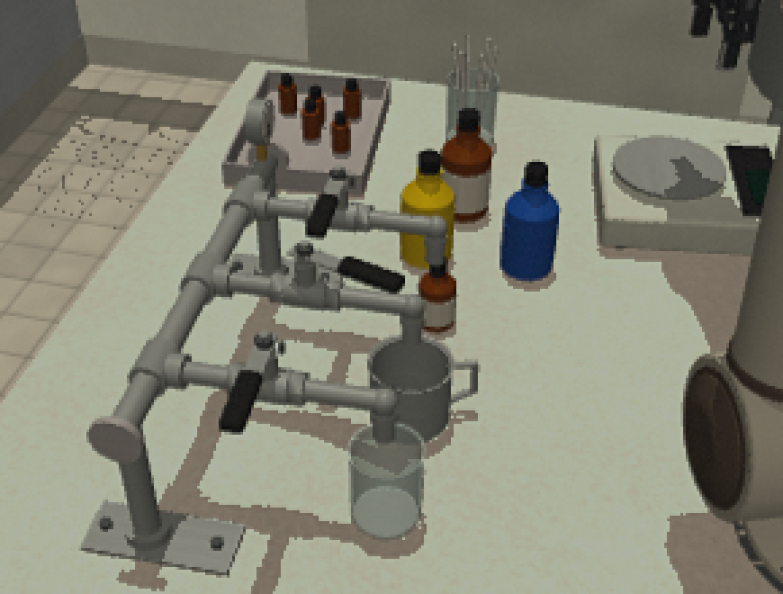

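The top view shows three outlets. At left (241,184) is the outlet over the clear beaker (244,232), with its lever across the pipe, so it's shut. In the middle (292,183) is the one over the jug with the bar handle (290,232); its lever is nearly along the pipe, so it's open. At right (344,183) is the one by the small bottle, shut. The enlarged crops confirm that the jug is under the middle outlet and the beaker under the left.

```bash
cat > h.py <<'E'
from workcell import *
import numpy as np
def ray(n,u,v,z):
    c=calibration(n);K=c["intrinsics"];T=c["T"]
    d=T[:3,:3]@np.linalg.inv(K)@[u,v,1];o=T[:3,3]
    return o+d*(z-o[2])/d[2]
def proj(n,p):
    c=calibration(n);T=np.linalg.inv(c["T"]);q=c["intrinsics"]@(T[:3,:3]@p+T[:3,3]);return q[:2]/q[2]
E
python3 - <<'E'
from h import *
np.set_printoptions(precision=4,suppress=True)
t=lambda u,v:(120+u/2.66,110+v/2.66)
s=lambda u,v:(130+u/2.7,80+v/2.7)
for k,(a,b,z) in dict(nutL=((321,196),(264,339),.221),nutM=((459,195),(305,247),.221),nutR=((597,195),(339,174),.221)).items():
    print(k,ray("top",*t(*a),z),ray("side",*s(*b),z))
for k,a,z in [("gripL",(246,201),.218),("gripL_out",(214,202),.216),("gripM_mid",(436,267),.218),("gripM_out",(428,298),.216),("gripR",(521,198),.218),("elbowL",(324,313),.165),("elbowM",(458,311),.165),("elbowR",(590,311),.165)]:
    print(k,ray("top",*t(*a),z))
print("gripM side",ray("side",*s(371,273),.215))
E
```

```text
nutL [0.5793 0.1033 0.221 ] [0.5756 0.112  0.221 ]
nutM [ 0.5845 -0.0363  0.221 ] [ 0.5804 -0.0275  0.221 ]
nutR [ 0.5886 -0.1759  0.221 ] [ 0.5834 -0.1615  0.221 ]
gripL [0.5725 0.1793 0.218 ]
gripL_out [0.5709 0.2119 0.216 ]
gripM_mid [ 0.5107 -0.015   0.218 ]
gripM_out [ 0.4793 -0.0078  0.216 ]
gripR [ 0.5838 -0.0993  0.218 ]
elbowL [0.4661 0.0996 0.165 ]
elbowM [ 0.4723 -0.0404  0.165 ]
elbowR [ 0.4763 -0.1784  0.165 ]
gripM side [ 0.5095 -0.0109  0.215 ]
```

Request:
apply_moves:
  rows:
    - [0,0,26,0,0,0,1]
    - [0,0,26,0,0,0,1]
    - [20,33,0,0,0,4,1]
    - [20,33,0,0,0,4,1]
    - [20,33,0,0,0,4,1]
    - [20,33,0,0,0,4,1]
    - [20,33,0,0,0,4,1]
    - [20,33,0,0,0,4,1]
  grip_force: 30

```text
time: 1.1
ee_pos: [0.3284, -0.31, 0.3]
tcp_rot: [-180.0, -0.0, 46.3]
wrist_force: [1.0, -0.0, 0.1]
opening: 0.0
```

```bash
python3 -c "
from h import *
o=get_obs();print(o['q'],o['ee_pos'],o['tcp_rot'],o['opening'])"
```

```text
[-4.33491254e+01 -6.88862587e+00  4.20343892e+00  1.01116485e+02
  1.37604329e-03  9.03085395e+01] [ 0.32840158 -0.30999319  0.30000292] [-1.79975573e+02 -1.24451904e-03  4.63423345e+01] 1.5288644373135633e-05
```

Request:
apply_moves:
  rows:
    - [8.4,13.2,0,0,0,10.4,1]
    - [8.4,13.2,0,0,0,10.4,1]
    - [8.4,13.2,0,0,0,10.4,1]
    - [8.4,13.2,0,0,0,10.4,1]
    - [8.4,13.2,0,0,0,10.4,1]
    - [8.4,13.2,0,0,0,10.4,1]
    - [8.4,13.2,0,0,0,10.4,1]
    - [8.4,13.2,0,0,0,10.4,1]
    - [8.4,13.2,0,0,0,10.4,1]
    - [8.4,13.2,0,0,0,10.4,1]
    - [8.4,13.2,0,0,0,10.4,1]
    - [8.4,13.2,0,0,0,10.4,1]
    - [8.4,13.2,0,0,0,10.4,1]
    - [8.4,13.2,0,0,0,10.4,1]
    - [8.4,13.2,0,0,0,10.4,1]
    - [8.4,13.2,0,0,0,10.4,1]
    - [8.4,13.2,0,0,0,10.4,1]
    - [8.4,13.2,0,0,0,10.4,1]
    - [8.4,13.2,0,0,0,10.4,1]
    - [8.4,13.2,0,0,0,10.4,1]

```text
time: 3.6
ee_pos: [0.4962, -0.0467, 0.2999]
tcp_rot: [180.0, -0.0, -105.4]
wrist_force: [0.5, -0.4, -0.1]
opening: 0.0003
```

```bash
python3 -c "
from h import *
import cv2
o=get_obs();print(o['q'],o['ee_pos'],o['tcp_rot'],o['opening'])
a=camera('side')[:,:,::-1];cv2.imwrite('pics/s1.png',cv2.resize(a[60:300,130:430],None,fx=2.6,fy=2.4))"
```

```text
[-5.37647425e+00 -5.95513217e-01  1.01458408e+01  1.00777998e+02
 -2.39978705e-04 -7.99396900e+01] [ 0.49615911 -0.04669644  0.29993662] [ 1.79963961e+02 -6.63746278e-03 -1.05436782e+02] 0.00031135909817262746
```

View pics/s1.png

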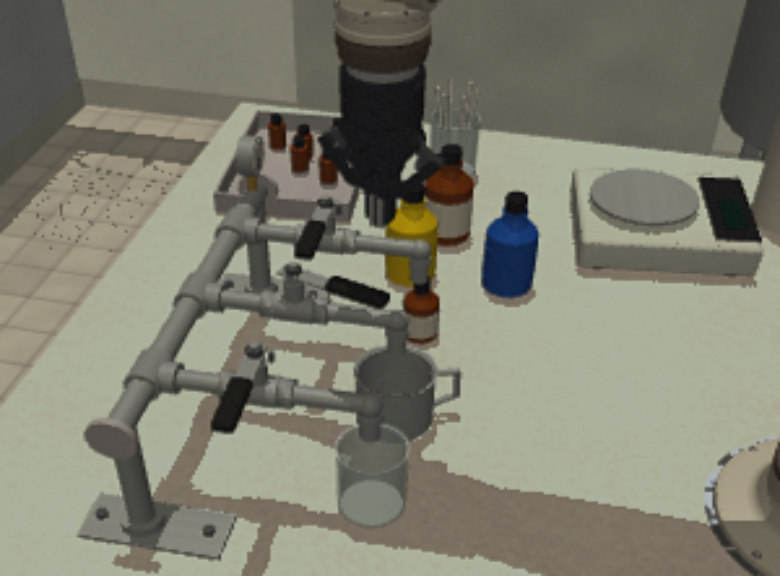

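```bash
python3 -c "
from h import *
for z in (.283,.275,.27):
  p=proj('side',np.array([.496,-.047,z]));print(z,(p-[130,60])*[2.6,2.4])"
```

```text
0.283 [379.67997961 221.32568085]
0.275 [379.58670934 227.64152665]
0.27 [379.52889935 231.5561603 ]
```

Request:
apply_moves:
  rows:
    - [0,0,-30,0,0,0,1]
    - [0,0,-30,0,0,0,1]
    - [0,0,-16,0,0,0,1]
    - [0,0,-10,0,0,0,1]
    - [0,0,0,0,0,0,1]

```text
time: 4.28
ee_pos: [0.4959, -0.0472, 0.2143]
tcp_rot: [180.0, -0.0, -105.8]
wrist_force: [1.0, 0.2, -0.0]
opening: 0.0001
```

```bash
python3 -c "
from h import *
import cv2
np.set_printoptions(precision=1,suppress=True)
o=get_obs();print(o['ee_pos'])
a=camera('side')[:,:,::-1];cv2.imwrite('pics/s2.png',cv2.resize(a[110:270,180:380],None,fx=4,fy=3.75))
S=np.array([583,-34.]);
def c(f):
  f=np.radians(f);u=np.array([np.cos(f),np.sin(f)]);n=np.array([u[1],-u[0]]);return S+80*u-22*n
p=c(164.7);print(p)
for f in np.linspace(164.7,91.9,15)[1:]: q=c(f);print(round(f,1),q,q-p);p=q
"
```

```text
[ 0.5 -0.   0.2]
[500.  -34.1]
159.5 [500.4 -26.6] [0.3 7.5]
154.3 [501.4 -19.1] [1.  7.5]
149.1 [503.1 -11.8] [1.7 7.3]
143.9 [505.4  -4.6] [2.3 7.2]
138.7 [508.4   2.3] [3.  6.9]
133.5 [512.    8.9] [3.6 6.6]
128.3 [516.2  15.1] [4.2 6.3]
123.1 [520.9  21. ] [4.7 5.9]
117.9 [526.1  26.4] [5.2 5.4]
112.7 [531.8  31.3] [5.7 4.9]
107.5 [538.   35.7] [6.1 4.4]
102.3 [544.5  39.5] [6.5 3.8]
97.1 [551.3  42.7] [6.8 3.2]
91.9 [558.4  45.2] [7.1 2.6]
```

View pics/s2.png

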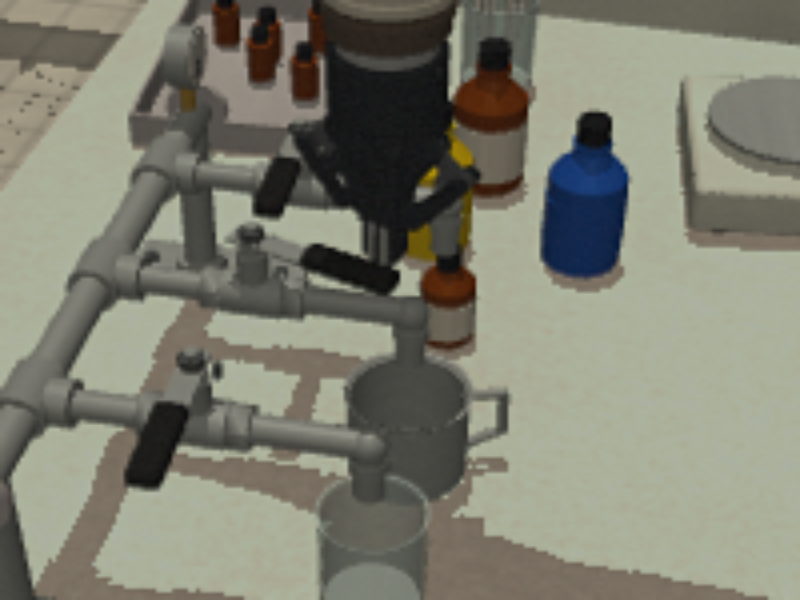

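The fingers at crop (385,240) are clear of the grip, on its far (right) side. I'm starting the push.

Request:
apply_moves:
  rows:
    - [2,6.5,0,0,0,0,1]
    - [2,6.5,0,0,0,0,1]
    - [0.3,7.5,0,0,0,-5.2,1]
    - [1,7.5,0,0,0,-5.2,1]
    - [1.7,7.3,0,0,0,-5.2,1]

```text
time: 4.95
ee_pos: [0.5033, -0.0122, 0.215]
tcp_rot: [-179.9, -0.1, -121.6]
wrist_force: [0.7, -7.2, 1.6]
opening: -0.0001
```

```bash
python3 -c "
from h import *
import cv2
o=get_obs();print(o['ee_pos'],o['wrist_force'],o['torque'])
a=camera('side')[:,:,::-1];cv2.imwrite('pics/s3.png',cv2.resize(a[110:270,180:380],None,fx=4,fy=3.75))
"
```

```text
[ 0.50334878 -0.01224382  0.21501572] [ 0.66146202 -7.15703526  1.64207785] [-1.51051307 -0.14546872 -0.01992371]
```

View pics/s3.png

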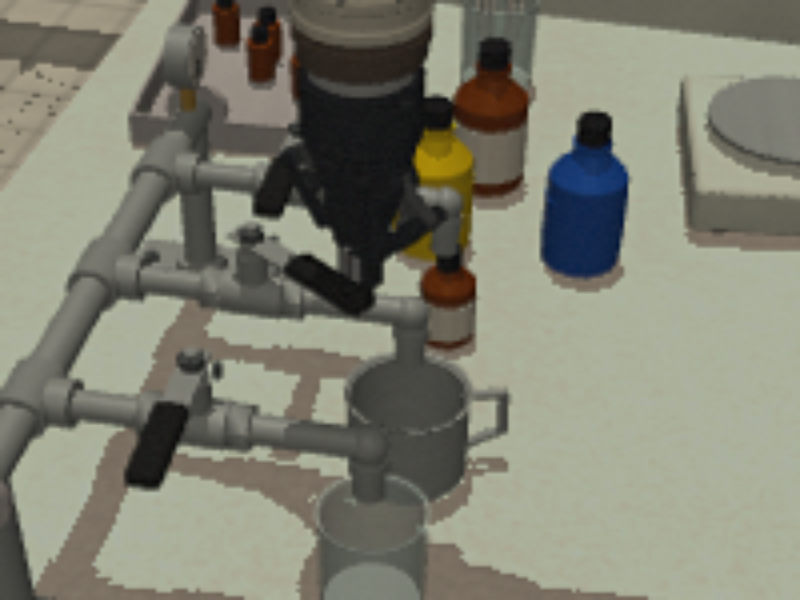

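The lever is turning at about 7 N, as expected.

Request:
apply_moves:
  rows:
    - [2.3,7.2,0,0,0,-5.2,1]
    - [3,6.9,0,0,0,-5.2,1]
    - [3.6,6.6,0,0,0,-5.2,1]
    - [4.2,6.3,0,0,0,-5.2,1]
    - [4.7,5.9,0,0,0,-5.2,1]
    - [5.2,5.4,0,0,0,-5.2,1]
    - [5.7,4.9,0,0,0,-5.2,1]
    - [6.1,4.4,0,0,0,-5.2,1]
    - [6.5,3.8,0,0,0,-5.2,1]
    - [4,2,0,0,0,-3,1]

```text
time: 6.25
ee_pos: [0.5479, 0.0416, 0.2146]
tcp_rot: [-179.9, -0.1, -171.3]
wrist_force: [-4.2, -3.4, 2.3]
opening: 0.0001
```

Request:
apply_moves:
  rows:
    - [3,1,0,0,0,-2,1]
    - [3,1,0,0,0,-2,1]

```text
time: 6.5
ee_pos: [0.5537, 0.0438, 0.2146]
tcp_rot: [-180.0, -0.1, -175.2]
wrist_force: [-5.6, -1.5, 2.4]
opening: -0.0002
```

Request:
apply_moves:
  rows:
    - [2,0.5,0,0,0,-1,1]
    - [2,0.4,0,0,0,0,1]

```text
time: 6.75
ee_pos: [0.5576, 0.0449, 0.2146]
tcp_rot: [180.0, -0.1, -176.1]
wrist_force: [-5.6, -0.6, 2.6]
opening: 0.0001
```

Request:
apply_moves:
  rows:
    - [1.5,0,0,0,0,-1,1]
    - [1,0,0,0,0,-1,1]

```text
time: 7.0
ee_pos: [0.5599, 0.0456, 0.2146]
tcp_rot: [179.9, -0.1, -178.1]
wrist_force: [-6.8, 4.2, 2.7]
opening: -0.0002
```

Request:
apply_moves:
  rows:
    - [1,0,0,0,0,0,1]
    - [1,0,0,0,0,0,1]

```text
time: 7.25
ee_pos: [0.5604, 0.0456, 0.2145]
tcp_rot: [179.9, -0.3, -178.1]
wrist_force: [-17.4, 4.0, 7.1]
opening: 0.0001
```

Request:
apply_moves:
  rows:
    - [1,0,0,0,0,0,1]
    - [0.5,0,0,0,0,0,1]

```text
time: 7.5
ee_pos: [0.5606, 0.0456, 0.2145]
tcp_rot: [179.9, -0.4, -178.1]
wrist_force: [-24.9, 3.9, 8.8]
opening: 0.0004
```

The hard stop is reached: force went from 6 to 25 N with no more motion. I'm backing off, rising and checking.

Request:
apply_moves:
  rows:
    - [-5,0,0,0,0,0,1]
    - [-12,0,0,0,0,0,1]
    - [-12,0,0,0,0,0,1]
    - [0,0,30,0,0,0,1]
    - [0,0,40,0,0,0,1]
    - [0,0,16,0,0,0,1]
    - [26,35,0,0,0,0,1]
    - [26,35,0,0,0,0,1]
    - [26,35,0,0,0,0,1]
    - [0,36,0,0,0,0,1]
    - [0,0,0,0,0,0,1]

```text
time: 8.88
ee_pos: [0.6129, 0.1876, 0.2996]
tcp_rot: [180.0, -0.1, -178.0]
wrist_force: [0.3, 0.2, 0.4]
opening: -0.0002
```

```bash
python3 -c "
from h import *
import cv2
o=get_obs();print(o['ee_pos'],o['tcp_rot'],o['q'],o['wrist_force'])
a=camera('side')[:,:,::-1];cv2.imwrite('pics/s4.png',cv2.resize(a[110:270,180:380],None,fx=4,fy=3.75))
a=camera('top')[:,:,::-1];cv2.imwrite('pics/t4.png',cv2.resize(a[110:250,120:420],None,fx=2.66,fy=2.66))
"
```

```text
[0.61285195 0.1875736  0.29962361] [ 1.79995587e+02 -5.32626477e-02 -1.78021246e+02] [1.70100487e+01 2.03049289e+01 3.40031119e+01 1.03748479e+02
 1.80758498e-02 1.50312886e+01] [0.27630422 0.21798639 0.36083062]
```

View pics/s4.png

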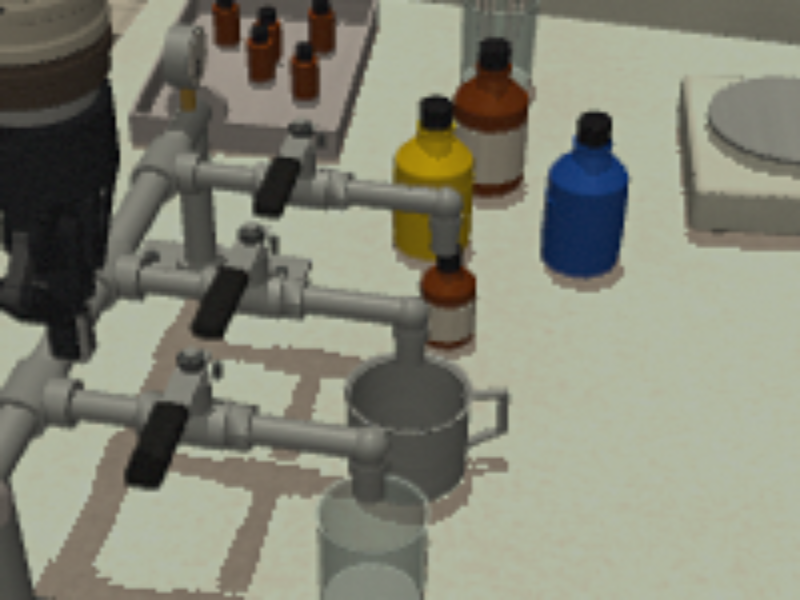

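View pics/t4.png

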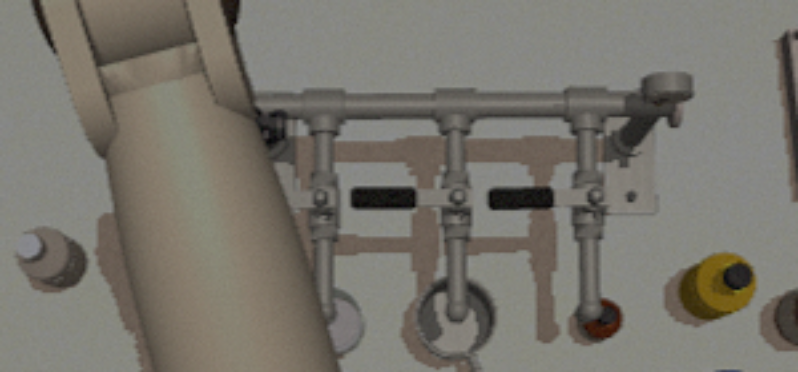

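The middle lever at top crop (385,197) now lies parallel to the right one, so it's shut. The vessels haven't moved. Next I'll lower the fingers behind the left lever.

Request:
apply_moves:
  rows:
    - [0,0,-30,0,0,0,1]
    - [0,0,-30,0,0,0,1]
    - [0,0,-16,0,0,0,1]
    - [0,0,-10,0,0,0,1]
    - [0,0,0,0,0,0,1]

```text
time: 9.6
ee_pos: [0.613, 0.1847, 0.2143]
tcp_rot: [-180.0, -0.0, -178.2]
wrist_force: [0.3, -0.6, -0.1]
opening: -0.0001
```

```bash
python3 -c "
from h import *
import cv2
np.set_printoptions(precision=1,suppress=True)
o=get_obs();print(o['ee_pos']*1000,o['wrist_force'])
a=camera('side')[:,:,::-1];cv2.imwrite('pics/s5.png',cv2.resize(a[130:290,150:350],None,fx=4,fy=3.75))
S=np.array([580,105.]);
def c(f):
  f=np.radians(f);u=np.array([np.cos(f),np.sin(f)]);n=np.array([u[1],-u[0]]);return S+80*u+22*n
p=c(91.9);print(p)
for f in np.linspace(91.9,181.9,19)[1:]: q=c(f);print(round(f,1),q,q-p);p=q
"
```

```text
[613.  184.7 214.3] [ 0.3 -0.6 -0.1]
[599.3 185.7]
96.9 [592.2 187.1] [-7.1  1.4]
101.9 [585.  187.8] [-7.2  0.8]
106.9 [577.8 187.9] [-7.2  0.1]
111.9 [570.6 187.4] [-7.2 -0.5]
116.9 [563.4 186.3] [-7.1 -1.1]
121.9 [556.4 184.5] [-7.  -1.8]
126.9 [549.6 182.2] [-6.8 -2.4]
131.9 [542.9 179.2] [-6.6 -2.9]
136.9 [536.6 175.7] [-6.3 -3.5]
141.9 [530.6 171.7] [-6.  -4.1]
146.9 [525.  167.1] [-5.6 -4.6]
151.9 [519.8 162.1] [-5.2 -5. ]
156.9 [515.  156.6] [-4.7 -5.5]
161.9 [510.8 150.8] [-4.3 -5.9]
166.9 [507.1 144.6] [-3.7 -6.2]
171.9 [503.9 138.1] [-3.2 -6.5]
176.9 [501.3 131.3] [-2.6 -6.8]
181.9 [499.3 124.3] [-2. -7.]
```

View pics/s5.png

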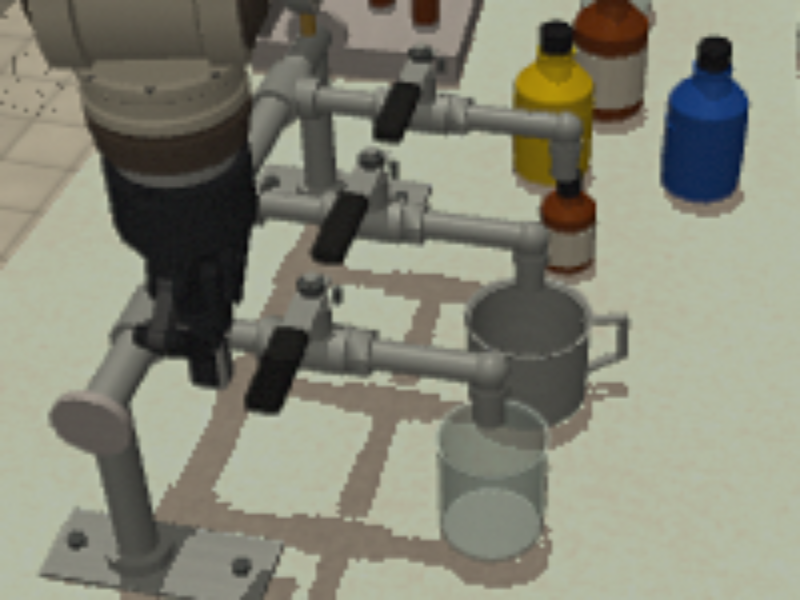

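The fingertips at crop (210,370) are behind the left grip and clear of it.

Request:
apply_moves:
  rows:
    - [-7,0.5,0,0,0,0,1]
    - [-7,0.5,0,0,0,0,1]
    - [-7.1,1.4,0,0,0,5,1]
    - [-7.2,0.8,0,0,0,5,1]
    - [-7.2,0.1,0,0,0,5,1]
    - [-7.2,-0.5,0,0,0,5,1]

```text
time: 10.4
ee_pos: [0.5711, 0.1885, 0.2149]
tcp_rot: [-180.0, 0.2, -158.0]
wrist_force: [7.5, 1.0, -1.6]
opening: -0.0002
```

Request:
apply_moves:
  rows:
    - [-7.1,-1.1,0,0,0,5,1]
    - [-7,-1.8,0,0,0,5,1]
    - [-6.8,-2.4,0,0,0,5,1]
    - [-6.6,-2.9,0,0,0,5,1]
    - [-6.3,-3.5,0,0,0,5,1]
    - [-6,-4.1,0,0,0,5,1]

```text
time: 11.15
ee_pos: [0.5308, 0.1735, 0.2149]
tcp_rot: [-180.0, 0.2, -128.0]
wrist_force: [3.0, 5.9, -0.1]
opening: 0.0
```

```bash
python3 -c "
from h import *
import cv2
o=get_obs();print(o['ee_pos'],o['wrist_force'],o['torque'])
a=camera('side')[:,:,::-1];cv2.imwrite('pics/s6.png',cv2.resize(a[130:290,150:350],None,fx=4,fy=3.75))
"
```

```text
[0.53080549 0.17350583 0.21493174] [ 3.00935476  5.90016803 -0.10248277] [ 1.14185631 -0.61646105 -0.07539072]
```

View pics/s6.png

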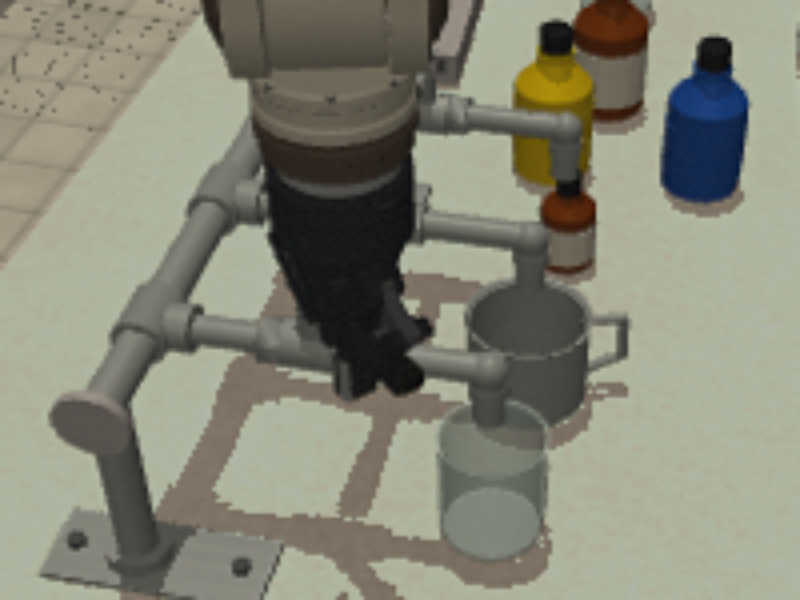

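Request:
apply_moves:
  rows:
    - [-5.6,-4.6,0,0,0,5,1]
    - [-5.2,-5,0,0,0,5,1]
    - [-4.7,-5.5,0,0,0,5,1]
    - [-4.3,-5.9,0,0,0,5,1]
    - [-3.7,-6.2,0,0,0,5,1]
    - [-3.2,-6.5,0,0,0,5,1]
    - [-1.8,-4,0,0,0,3,1]

```text
time: 12.08
ee_pos: [0.5013, 0.1358, 0.2149]
tcp_rot: [180.0, 0.2, -95.0]
wrist_force: [-4.4, 8.0, 2.3]
opening: 0.0002
```

Request:
apply_moves:
  rows:
    - [-1,-3,0,0,0,2,1]
    - [-1,-3,0,0,0,2,1]

```text
time: 12.32
ee_pos: [0.4992, 0.1299, 0.2149]
tcp_rot: [180.0, 0.1, -91.1]
wrist_force: [-5.5, 6.0, 2.1]
opening: 0.0001
```

Request:
apply_moves:
  rows:
    - [-0.5,-2,0,0,0,2,1]
    - [-0.5,-1.5,0,0,0,1,1]

```text
time: 12.58
ee_pos: [0.4983, 0.1263, 0.2149]
tcp_rot: [180.0, 0.1, -88.1]
wrist_force: [-4.5, 6.8, 1.7]
opening: -0.0
```

Request:
apply_moves:
  rows:
    - [0,-1.5,0,0,0,0,1]
    - [0,-1,0,0,0,0,1]

```text
time: 12.82
ee_pos: [0.4983, 0.1238, 0.2148]
tcp_rot: [180.0, 0.1, -88.2]
wrist_force: [-3.8, 6.6, 1.7]
opening: 0.0
```

Request:
apply_moves:
  rows:
    - [0,-1,0,0,0,0,1]
    - [0,-1,0,0,0,0,1]

```text
time: 13.08
ee_pos: [0.4982, 0.1219, 0.2148]
tcp_rot: [179.9, 0.1, -88.2]
wrist_force: [-5.3, 10.3, 2.3]
opening: 0.0003
```

Request:
apply_moves:
  rows:
    - [0,-1,0,0,0,0,1]
    - [0,-0.5,0,0,0,0,1]

```text
time: 13.32
ee_pos: [0.4982, 0.1218, 0.2149]
tcp_rot: [180.0, 0.3, -88.1]
wrist_force: [-5.4, 15.6, 1.2]
opening: -0.0
```

Request:
apply_moves:
  rows:
    - [0,-1,0,0,0,0,1]
    - [0,-1,0,0,0,0,1]

```text
time: 13.58
ee_pos: [0.4982, 0.1215, 0.2149]
tcp_rot: [180.0, 0.6, -88.0]
wrist_force: [-6.7, 28.7, 1.9]
opening: -0.0002
```

The stop is reached: 29 N with no more motion. I'm retreating clear to look.

Request:
apply_moves:
  rows:
    - [0,5,0,0,0,0,1]
    - [0,12,0,0,0,0,1]
    - [0,14,0,0,0,0,1]
    - [0,0,30,0,0,0,1]
    - [0,0,40,0,0,0,1]
    - [0,0,30,0,0,0,1]
    - [-25,30,0,0,0,0,1]
    - [-25,30,0,0,0,0,1]
    - [-25,30,0,0,0,0,1]
    - [-25,30,0,0,0,0,1]
    - [-25,30,0,0,0,0,1]
    - [-25,30,0,0,0,0,1]
    - [0,0,0,0,0,0,1]
    - [0,0,0,0,0,0,1]

```text
time: 15.32
ee_pos: [0.3493, 0.3284, 0.3143]
tcp_rot: [-180.0, -0.0, -88.1]
wrist_force: [-0.3, -0.5, -0.5]
opening: -0.0002
```

```bash
python3 -c "
from h import *
import cv2
o=get_obs();print(o['ee_pos'],o['wrist_force'])
a=camera('side')[:,:,::-1];cv2.imwrite('pics/s7.png',cv2.resize(a[60:300,130:430],None,fx=2.6,fy=2.4))
a=camera('top')[:,:,::-1];cv2.imwrite('pics/t7.png',cv2.resize(a[110:250,120:420],None,fx=2.66,fy=2.66))
"
```

```text
[0.34927311 0.32841219 0.31428377] [-0.33951128 -0.53560127 -0.49922848]
```

View pics/s7.png

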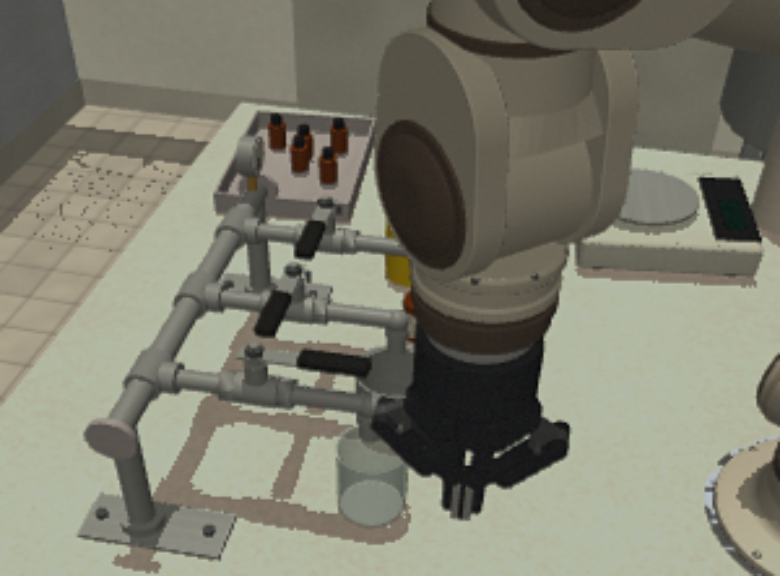

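View pics/t7.png

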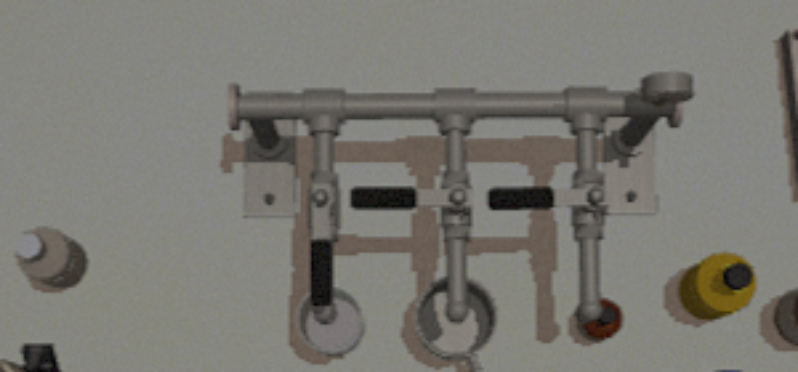

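```bash
python3 -c "
from h import *
t=lambda u,v,z:ray('top',120+u/2.66,110+v/2.66,z)
for n,a,b in (('L',(321,196),(321,272)),('M',(459,195),(383,198)),('R',(597,195),(521,198))):
  d=t(*b,.218)-t(*a,.221);print(n,np.degrees(np.arctan2(d[1],d[0]))%360,np.linalg.norm(d))
"
```

```text
L 182.01265101275348 0.07722503882039354
M 93.56244681175906 0.07705529210761945
R 93.56918950280554 0.07680641425551206
```

```bash
python3 -c "
from workcell import *
print(job_done())"
```

```text
the job is handed in; nothing more can be done
None
```

I shut the middle valve (over the steel jug) first, then fully opened the left valve (over the glass beaker), and handed the job in at about 15.4 s. Each lever was pushed from the side with the closed fingertips.

- **Jug valve (shut):** at its stop the force rose from about 6 N to 25 N with almost no further motion. In the final top view its lever reads 93.6°, the same as the untouched third valve, which is still shut.
- **Beaker valve (open):** at its stop the force rose from about 7 N to 29 N with almost no further motion. Its lever now lies along the pipe above the spout at 182.0°. A strict 90° from the shut levers would be about 183.6°. I put the 1.6° difference down to reading error (one pixel is about 0.75°) and relied on the hard stop.
- **Everything else:** the jug, beaker, small bottle and wash bottle look unmoved in the final top view. The tall bottle was only partly in that picture, but the arm stayed well above it. The robot was clear of everything at hand-in, with the wrist force near zero.

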